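# Turn a tea-light holder candle-hole up, feel the hole and hold it ready

### The arm

A 6-joint arm with a two-finger parallel gripper is mounted at the origin on the work surface. World frame = base frame: x ahead of the robot, y to its left, z up, the work surface at z = 0. Lengths are in m, angles in rad, forces in N, time in s.
With the tool pointing down it reaches from about 0.375 to 0.975 m from the base axis. Payload 3.8 kg.
Tool frame: the origin (TCP) lies midway between the tips of the shut fingers; the grasp point (between the pads) lies 19 mm behind it; x points along the fingers, y is the direction in which the jaws open and shut, and the axes are right-handed (so a half turn about x gives the same grasp; the last joint's range is limited). The gripper opens to 88 mm and grips with 3 to 60 N. Pads are 18 mm wide; open, the fingers measure 123 mm over their backs; the gripper's body (75 mm by 187 mm) begins 45 mm behind the grasp point.
Start: joints at [1.18, 0.264, 1.604, -0, 1.274, -0.037], TCP at [0.234, 0.633, 0.239] pointing down, gripper open.
Joint ranges: [-2.63, 2.63], [-0.94, 2.18], [0.31, 2.57], [-1.31, 4.45], [0, 2.66], [-2.55, 2.55]. Speed limits (rad/s): [2.57, 2.57, 3.14, 3.14, 3.14, 3.14].

### API

Orientations are given as a rotation vector (axis times angle).
In Python, from cell import manip, inverse_kinematics, cams, order gives the robot as it stands. Calls block until the motion is done:
- manip.move_pose(position, orientation): joint-space move of the TCP to a pose.
- manip.move_linear(position, rate=0.15, rot=None): straight line of the TCP; rot=None keeps the orientation; rate is the mean speed in m/s.
- manip.set_joints(angles): joint-space move.
- manip.set_gripper(opening, force=None): finger opening in m; force is the grip in N (None keeps the last); returns when the fingers have stopped.
- manip.dwell(seconds).
- inverse_kinematics(position, orientation): joint angles nearest the present ones, or None.
- manip.state(): the state.
- cams.capture(name): name is "scene" or "top"; returns a dict with "image" (400x640x3 uint8, blue, green, red), "z_map" (400x640 float32, m along the optical axis (not along the pixel's ray), 0 where there is no reading), "intrinsics" (3x3 intrinsics, pixels), "k1" (the pictures are not rectified: a ray, as slopes to the right and down, at radius r is drawn at 1 + k1 r^2 times it, then the intrinsics apply), "position" and "orientation" of the camera in the world. Camera axes: x right, y down, z forward; pixel columns grow to the right and rows downward; lengths in m; the calibration is good to about 2 mm. A picture is of the moment at which its call begins.
A pose or a line that the arm cannot do raises manip.IKError and nothing moves.
- order.close_job(): hands the job in, once; it reports no verdict.
The state is a dict: "clock": time; "joint_pos": joint angles; "joint_velocities": joint speeds; "tau": joint torques, N m; "tool_pos": TCP position; "tcp_rot": TCP orientation; "contact_force": force on the tool from outside, world axes, zero at the start; "moment": the same for the moment, N m; "gripper_width": finger opening in m.
Only numpy, scipy, OpenCV 4.12 (cv2) and the standard library are available. Lean on these libraries where they do the work, as an engineer would, in place of code of your own. Each camera call takes 0.05 s, during which the arm holds its last target.

### The job

The bare wooden tea-light holder lies on its side: one of its two ends has the deep candle hole, the other only a shallow recess for a felt pad. Stand it on the table with the candle hole up and let go, then reach in with the fingertips and touch the bottom, to be sure it is the deep hole. Then take it by its outer sides and finish still holding it a hand's breadth above the table, level and hole up, ready for its candle; leave the other things alone.

Things in the scene. Friction and masses are not known exactly. Their poses are not given: they have to be found in the camera images.
- holder_center (a point): centre of the loose tea-light holder, the only bare one within reach: a block of plain beech, 58 x 58 mm across, 56 mm long, about 0.1 kg. Its z axis runs along its length, out of the deep candle hole; x and y are square to its four flat outer sides. It starts lying on one of these, centre 29 mm up, z axis level in any direction. Standing, its centre is 28 mm up
- holder_mouth (a point): middle of the mouth of the candle hole, in the plane of the holder's +z end, 28 mm from its centre; same axes. The candle hole is round, 46 mm across, 26 mm deep, blind, centred in that end (walls 6 mm at the thinnest). The other (-z) end has a round felt-pad recess, also 46 mm across but only 4 mm deep
- finished: bystander: a finished holder of the same size standing upright with a white tea-light in its hole; origin under its centre, z up
- can_a: bystander: ribbed silver tin can packed with cardboard, 77 mm across, 108 mm tall, standing; origin under its centre
- can_b: bystander: ribbed gold-lacquered tin can packed with cardboard, 77 mm across, 108 mm tall, standing; origin under its centre
- jug: bystander: steel wax jug, 104 mm across its foot, 125 mm tall, with a black side handle on its +x side (to 87 mm from the axis) and a spout on its -x side (to 80 mm); origin under its centre
Things that resemble listed ones, but are neither listed nor needed, are in the scene too. What is shaped like the part that bears holder_center but green or yellow is not meant.

How it is judged:
On the way, in this order (a step that is already met when the one before it is completed fails the run):
1. the holder stands on the table, candle hole up, and is let go (angle between holder_center's own z axis and vertical below 0.08 rad and height (world z) of holder_center between 0.023 and 0.034 m and contact force between the fingers and holder below 0.1 N), for 0.2 s.
2. the fingertips reach into the candle hole of the standing holder and touch its bottom (contact force between the fingers and hole_bottom above 0.5 N and angle between holder_center's own z axis and vertical below 0.12 rad and height (world z) of holder_center below 0.036 m), for 0.04 s.
At the end, for the whole second after the job is handed in: The gripper holds the holder still (under 30 mm/s) by two outer sides, fingers clear of the hole, its centre more than 90 mm above the table, candle hole up within 0.15 rad of vertical, touching no other thing; the bystanders are within 30 mm of where they stood (height (world z) of holder_center above 0.09 m and angle between holder_center's own z axis and vertical below 0.15 rad and contact force between the fingers and holder above 2 N and contact force between the fingers and hole_bottom below 0.1 N and z of the grasp point in the frame of holder_mouth below -0.01 m and horizontal distance between the grasp point and holder_center below 0.018 m and linear speed of holder below 0.03 m/s and contact force between holder and finished below 0.1 N and contact force between holder and can_a below 0.1 N and contact force between holder and can_b below 0.1 N and contact force between holder and jug below 0.1 N and distance of each of finished, can_a, can_b, jug from where it was at the start of the episode below 0.03 m); the arm keeps its last pose, push and grip.
It fails at once if a bystander is pushed away or knocked over (distance of any of finished, can_a, can_b, jug from where it was at the start of the episode above 0.03 m or angle between any of finished, can_a, can_b, jug's own z axis and vertical above 0.4 rad).
It also fails if it takes over 72 s, if anything falls off the work surface, if the arm or the gripper's body presses on something with over 40 N, if the wrist force passes 120 N, or if a joint passes its speed limit or range.

## Working session

There is one attempt and no reset: what is moved stays moved. The work goes in short steps, each a Python script; the robot and the scene stay as the last script left them, time stands still between calls to the robot, and variables do not carry over. Pictures are saved under pics/ and viewed, and the job is handed in when it is done.

```bash
ls; mkdir -p pics; python3 - <<'E'
from cell import manip,cams
import cv2,numpy as np
for n in("scene","top"):
    c=cams.capture(n); cv2.imwrite(f"pics/{n}0.png",c["image"]); np.savez(f"/tmp/{n}0.npz",**c)
    print(n,c["intrinsics"],c["k1"],c["position"],c["orientation"])
s=manip.state();print(s["clock"],s["tool_pos"],s["tcp_rot"],s["gripper_width"])
E
```

```text
pics
scene [[420.66704309   0.         317.69191663]
 [  0.         420.66704309 193.04524835]
 [  0.           0.           1.        ]] -0.08391694376372832 [ 1.13743351 -0.29736729  0.86762824] [-2.09574341 -1.29007812  0.49197912]
top [[440.96065934   0.         322.27388414]
 [  0.         440.96065934 198.43492051]
 [  0.           0.           1.        ]] -0.02099932444234926 [0.36865754 0.04990701 1.47061471] [-2.16410205  2.17458377 -0.11148418]
0.1 [0.23363144 0.63259374 0.23749884] [ 0.27607107  1.55336256 -0.27922048] 0.08789449777438524
```

View pics/scene0.png

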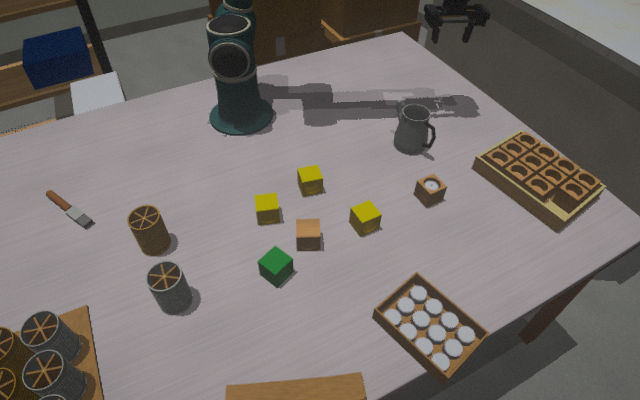

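View pics/top0.png

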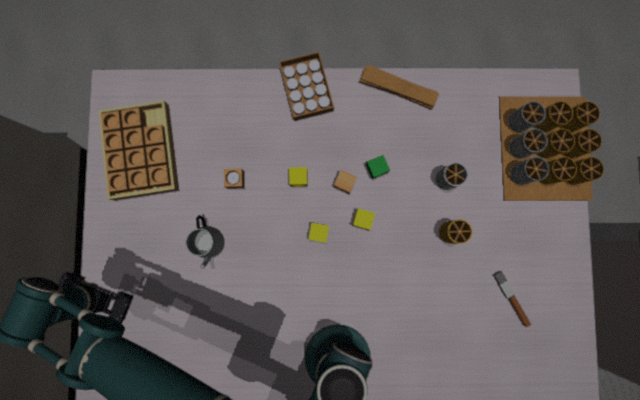

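The scene picture shows the bare beech block at about (309,234), which is (345,181) in the top picture. The yellow blocks at (267,208), (311,180) and (365,217) and the green block at (276,266) are ruled out by colour. The holder at (430,190) has a tea-light in it, so it is "finished". The bare holders in the crate are out of reach. I'll enlarge the block to confirm.

```bash
cat > h.py <<'E'
import numpy as np,cv2
from scipy.spatial.transform import Rotation as R
def cloud(c):
    K=c["intrinsics"];k=float(c["k1"]);z=c["z_map"]
    u,v=np.meshgrid(np.arange(z.shape[1]),np.arange(z.shape[0]))
    p=np.stack([u,v],-1).reshape(-1,1,2).astype(float)
    n=cv2.undistortPoints(p,K,np.array([k,0,0,0,0.])).reshape(z.shape+(2,))
    P=np.dstack([n*z[...,None],z])
    W=P@R.from_rotvec(c["orientation"]).as_matrix().T+c["position"]
    W[z<=0]=np.nan
    return W
E
python3 - <<'E'
from h import *
a=np.load("/tmp/scene0.npz");b=np.load("/tmp/top0.npz")
A=cv2.resize(a["image"][205:265,279:339],(400,400),interpolation=cv2.INTER_CUBIC)
B=cv2.resize(b["image"][155:207,319:371],(400,400),interpolation=cv2.INTER_CUBIC)
cv2.imwrite("pics/crop0.png",cv2.convertScaleAbs(np.hstack([A,B]),alpha=1.4))
for n,c,(u0,v0) in(("s",a,(309,234)),("t",b,(345,181))):
    W=cloud(c)[v0-22:v0+22,u0-22:u0+22].reshape(-1,3)
    W=W[~np.isnan(W[:,0])]; T=W[W[:,2]>0.048]
    print(n,len(T),T.mean(0),T.min(0),T.max(0)); 
    r=cv2.minAreaRect(T[:,:2].astype(np.float32));print(r)
    G=W[(W[:,2]<0.005)];print("table z",G[:,2].mean())
    M=W[(W[:,2]>0.008)&(W[:,2]<0.05)]
    print("side",len(M),M.mean(0))
    np.save(f"/tmp/{n}.npy",W)
for n,(u,v) in dict(yel1=(298,177),yel2=(364,218),yel3=(318,232),green=(377,167),canA=(453,175),canB=(457,231),fin=(233,178),jug=(205,242)).items():
    print(n,cloud(b)[v,u].round(3))
E
```

```text
s 473 [ 0.57223698 -0.03093126  0.05732498] [ 0.5359317  -0.10696438  0.0482559 ] [0.62240035 0.00612662 0.06191293]
((0.5919148921966553, -0.04599153250455856), (0.06400686502456665, 0.11965572088956833), 53.40308380126953)
table z 4.615633373838931e-05
side 228 [ 0.59153877 -0.03998443  0.02650309]
t 312 [ 0.57041064 -0.02609107  0.05848634] [ 0.53400441 -0.06126404  0.05149068] [0.60569753 0.01039418 0.06588527]
((0.5709261894226074, -0.026479650288820267), (0.057979095727205276, 0.056341663002967834), 66.20783233642578)
table z -8.521996814109698e-05
side 49 [ 0.56358982 -0.02441311  0.01547582]
yel1 [0.583 0.127 0.06 ]
yel2 [ 0.449 -0.084  0.063]
yel3 [0.405 0.063 0.063]
green [ 0.614 -0.129  0.061]
canA [ 0.58  -0.362  0.104]
canB [ 0.405 -0.366  0.11 ]
fin [0.583 0.339 0.048]
jug [0.376 0.439 0.001]
```

View pics/crop0.png

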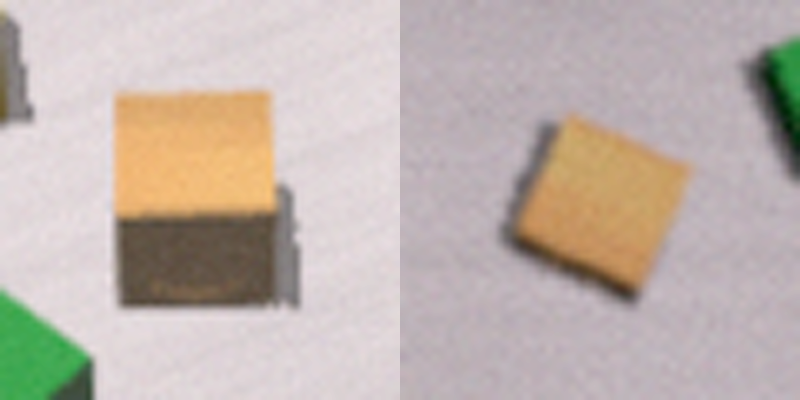

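The crop shows the block's top side, and a shaded end facing the scene camera with a pale arc near its lower edge. So that face is one of the two ends. I'll use depth and contrast to tell whether it is the deep one.

```bash
python3 - <<'E'
from h import *
a=np.load("/tmp/scene0.npz");b=np.load("/tmp/top0.npz")
t=np.load("/tmp/t.npy");T=t[t[:,2]>.05]
W=cloud(a)
c=np.array([.5709,-.0265])
best=None
r=cv2.minAreaRect(T[:,:2].astype(np.float32)); print(cv2.boxPoints(r))
# face normal toward camera
th=np.radians(r[2]); cand=[np.array([np.cos(th+k*np.pi/2),np.sin(th+k*np.pi/2)]) for k in range(4)]
v=a["position"][:2]-c; v/=np.linalg.norm(v)
n=max(cand,key=lambda q:q@v); print("n",n,np.degrees(np.arctan2(n[1],n[0])))
l=np.array([-n[1],n[0]])
P=W[234-16:234+20,309-16:309+18]
d=(P[...,:2]-c)@n*1000; y=(P[...,:2]-c)@l*1000
np.set_printoptions(linewidth=220)
print("depth along n (mm)");print(np.nan_to_num(d[14:36:1,2:32:2],nan=-999).round().astype(int))
print("z");print(np.nan_to_num(P[14:36,2:32:2,2]*1000,nan=-999).round().astype(int))
A=a["image"][228:254,292:328].astype(float); A=np.clip(A*2.6-60,0,255).astype(np.uint8)
cv2.imwrite("pics/face.png",cv2.resize(A,(720,520),interpolation=cv2.INTER_CUBIC))
E
```

```text
[[ 0.5334545  -0.04164083]
 [ 0.58500797 -0.0643702 ]
 [ 0.6083979  -0.01131847]
 [ 0.5568444   0.0114109 ]]
n [ 0.91501482 -0.40342022] -23.792167663574244
depth along n (mm)
[[ -34   12   11   13   14   15   13   14   13   13   14   14   14  -29  -30]
 [ -29   15   15   16   15   17   16   19   17   17   16   18   18  -27  -28]
 [ -27   17   17   18   17   18   20   20   20   20   18   21   19  -23  -23]
 [ -21   22   20   20   21   20   22   22   21   23   23   23   24  -19  -21]
 [ -18   26   26   25   26   25   24   25   27   25   26   24   25  -15  -16]
 [ -17   27   27   27 -999   26   28   27 -999   29   29   30   28  -11  -12]
 [ -14   27   27   26   26   22   24   27   29   30   27   30   28  -11  -11]
 [  -9   27   27   26   23   21   22   20   24   23   27   27   27   -7   -5]
 [  -6   27   26   23   23   23   24   24   23   24   23   28   27   -3   -1]
 [  -2   27   26   23   24   24   23   21   22   23   24   26   29    2    0]
 [   1   27   21   22   23   23   23   23   23   24   23   22   28    3    4]
 [   4   26   23   23   23   24   23   24   22   25   23   24   25
[... 1811 characters left out ...]
  -1   24   21   17   18   17   16   18   17   15   16   23   22   -1   -1]
 [   0   21   19   16   16   15   12   14   12   12 -999   17   17    2    1]
 [   1   16   15   15   12    9    9    9    9   10   12   15   12   -1    3]
 [   1   11   11   10    9    4    7    8    8   10   11   11    6    0   -3]
 [   2    6    6    4    6    6    6    6    4    5    6    6    3    2    0]
 [   0    1    1    4    3    4    1    0   -1    2    2    1   -1    2    2]
 [  -1    1    3    2    1   -2    1   -1    4    2    2    1    3   -1    0]
 [  -1    2    2    2   -1   -1    1    1    2    1    3    2    2    2    5]
 [  -1    2    1    2    0    1    3   -2    1    3   -1    2    3    2    0]]
```

View pics/face.png

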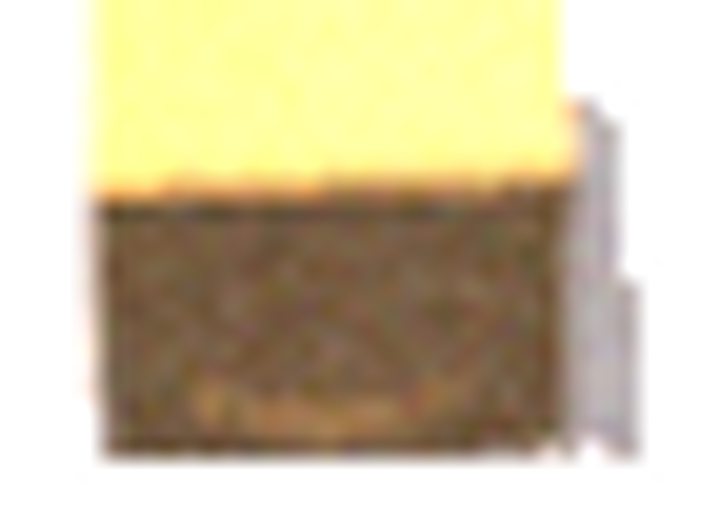

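The visible face is set back about 4 mm over a 46 mm circle, so it is the felt recess. It faces (0.915,-0.403), so the deep hole faces away from the camera, towards (-0.915,0.403). The yellow block at top (364,218) blocks a shallow in-place tilt grasp. I'll first move the holder top-down to a clear spot, then regrasp it slanted and turn it 90°. Next I'll scan the IK for spot and tilt.

```bash
cat >> h.py <<'E'
UP=np.array([0,0,1.])
def pose(g,d,y):
    d=np.array(d,float);d/=np.linalg.norm(d);y=np.array(y,float);y-=d*(y@d);y/=np.linalg.norm(y)
    M=np.column_stack([d,y,np.cross(d,y)])
    return np.array(g)+0.019*d, R.from_matrix(M).as_rotvec()
E
cat > scan.py <<'E'
from h import *
from cell import inverse_kinematics as ik, manip
b=np.load("/tmp/top0.npz");W=cloud(b)
H=W.reshape(-1,3);H=H[~np.isnan(H[:,0])]; H=H[(H[:,2]>.02)&(H[:,2]<.3)]
c0=np.array([.5709,-.0265]); H=H[np.linalg.norm(H[:,:2]-c0,axis=1)>.045]
H=H[(H[:,0]>.33)]; H=H[~((H[:,0]<.45)&(H[:,1]>.5))]
res=[]
for X in np.arange(.42,.8,.04):
  for Y in np.arange(-.28,.33,.04):
    if np.min(np.linalg.norm(H[:,:2]-[X,Y],axis=1))<.075: continue
    for ma in np.arange(0,360,30):
      m=np.array([np.cos(np.radians(ma)),np.sin(np.radians(ma)),0])
      l=np.array([-m[1],m[0],0])
      for al in (40,50):
        A=np.radians(al)
        d0=-m*np.cos(A)-UP*np.sin(A); d1=-UP*np.cos(A)+m*np.sin(A)
        g=np.array([X,Y,.029])
        # body clearance
        ok=True
        clr=9
        for d in(d0,d1):
            zz=np.cross(d,l)
            q=(H-g); a=-(q@d); s=abs(q@l); w=abs(q@zz)
            if np.any((a>.035)&(a<.25)&(s<.105)&(w<.05)):ok=False
            if np.any((a>-.03)&(a<=.035)&(s<.075)&(w<.03)):ok=False
        if not ok: continue
        for sg in(1,-1):
          js=[]
          for gg,d in((g-.09*d0,d0),(g,d0),(g+[0,0,.09],d0),(g+[0,0,.09],(d0+d1)),(g+[0,0,.09],d1),(g,d1),(g-.09*d1,d1)):
            j=ik(*pose(gg,d,sg*l))
            if j is None:break
            js.append(j)
          if len(js)==7:
            D=np.abs(np.diff(js,axis=0)).max()
            res.append((D,X,Y,ma,al,sg)); 
res.sort()
print(len(res))
for r in res[:25]:print(np.round(r,3))
E
python3 scan.py
```

```text
110
[  0.806   0.78    0.32  120.     40.     -1.   ]
[  0.806   0.78    0.32  300.     50.      1.   ]
[  0.827   0.78    0.28  120.     40.     -1.   ]
[8.27e-01 7.80e-01 2.80e-01 3.00e+02 5.00e+01 1.00e+00]
[  0.832   0.78    0.32  120.     50.     -1.   ]
[  0.832   0.78    0.32  300.     40.      1.   ]
[ 8.35e-01  7.80e-01 -8.00e-02  9.00e+01  5.00e+01 -1.00e+00]
[ 8.35e-01  7.80e-01 -8.00e-02  2.70e+02  4.00e+01  1.00e+00]
[ 0.843  0.74  -0.2   60.    50.    -1.   ]
[ 8.43e-01  7.40e-01 -2.00e-01  2.40e+02  4.00e+01  1.00e+00]
[  0.847   0.74    0.24  120.     40.     -1.   ]
[8.47e-01 7.40e-01 2.40e-01 3.00e+02 5.00e+01 1.00e+00]
[  0.849   0.78    0.28  120.     50.     -1.   ]
[8.49e-01 7.80e-01 2.80e-01 3.00e+02 4.00e+01 1.00e+00]
[8.5e-01 7.8e-01 2.4e-01 3.0e+02 5.0e+01 1.0e+00]
[  0.85   0.78   0.24 120.    40.    -1.  ]
[  0.853   0.74    0.28  120.     50.     -1.   ]
[8.53e-01 7.40e-01 2.80e-01 3.00e+02 4.00e+01 1.00e+00]
[  0.869   0.7     0.2   120.     40.     -1.   ]
[8.69e-01 7.00e-01 2.00e-01 3.00e+02 5.00e+01 1.00e+00]
[  0.871   0.74    0.24  120.     50.     -1.   ]
[8.71e-01 7.40e-01 2.40e-01 3.00e+02 4.00e+01 1.00e+00]
[ 8.72e-01  7.40e-01 -2.00e-01  2.40e+02  5.00e+01  1.00e+00]
[ 0.872  0.74  -0.2   60.    40.    -1.   ]
[  0.874   0.7     0.24  120.     50.     -1.   ]
```

```bash
cat > plan.py <<'E'
from h import *
from cell import manip,cams,order,inverse_kinematics as ik
def dirv(deg): return np.array([np.cos(np.radians(deg)),np.sin(np.radians(deg)),0])
S=np.array([.74,.24]); MA=120.; M=dirv(MA); L=dirv(MA+90)
def st(t=""):
    s=manip.state(); print(t,round(s["clock"],2),s["tool_pos"].round(4) if hasattr(s["tool_pos"],'round') else s["tool_pos"],"w",round(s["gripper_width"],4),"F",np.round(s["contact_force"],1),"q",np.round(s["joint_pos"],2))
def snap(tag,names=("scene","top")):
    out={}
    for n in names:
        c=cams.capture(n);cv2.imwrite(f"pics/{n}_{tag}.png",c["image"]);np.savez(f"/tmp/{n}_{tag}.npz",**c);out[n]=c
    return out
E
python3 - <<'E'
from plan import *
l0=dirv(66.2)
c=[.5709,-.0265]
for sg in(1,-1):
    for g,y in(((*c,.12),sg*l0),((*c,.029),sg*l0),((*S,.1),sg*L),((*S,.03),sg*L)):
        j=ik(*pose(g,-UP,y)); print(sg,None if j is None else np.round(j,2))
for al in(40,45):
    A=np.radians(al);d0=-M*np.cos(A)-UP*np.sin(A); d1=-UP*np.cos(A)+M*np.sin(A);g=np.array([*S,.029])
    for sg in(1,-1):
        print(al,sg)
        for gg,d in((g-.1*d0,d0),(g,d0),(g+[0,0,.1],d0),(g+[0,0,.1],(d0+d1)),(g+[0,0,.1],d1),(g,d1),(g-.1*d1,d1),(g+[0,0,.12],-UP),(g,-UP)):
            j=ik(*pose(gg,d,sg*L)); print(None if j is None else np.round(j,2))
E
```

```text
1 [-0.09  0.19  1.96 -0.    0.99 -1.25]
1 [-0.09  0.32  2.01 -0.    0.82 -1.25]
1 None
1 None
-1 [-0.09  0.19  1.96 -0.    0.99  1.9 ]
-1 [-0.09  0.32  2.01 -0.    0.82  1.9 ]
-1 [ 0.28  0.57  1.48  0.    1.09 -0.24]
-1 [ 0.28  0.64  1.51  0.    0.99 -0.24]
40 1
[ 0.7   0.7   1.53 -0.91  1.28 -2.52]
[ 0.6   0.76  1.56 -0.98  1.16 -2.49]
None
None
[0.04 0.73 1.31 0.61 1.49 2.49]
[0.04 0.83 1.34 0.62 1.38 2.41]
[-0.02  0.81  1.23  0.58  1.53  2.44]
None
None
40 -1
[ 0.7   0.7   1.53 -0.91  1.28  0.62]
[ 0.6   0.76  1.56 -0.98  1.16  0.66]
[ 0.6   0.64  1.55 -0.94  1.24  0.54]
[ 0.32  0.53  1.48 -0.1   1.11 -0.17]
[ 0.04  0.73  1.31  0.61  1.49 -0.66]
[ 0.04  0.83  1.34  0.62  1.38 -0.73]
[-0.02  0.81  1.23  0.58  1.53 -0.7 ]
[ 0.28  0.53  1.45  0.    1.17 -0.24]
[ 0.28  0.64  1.51  0.    0.99 -0.24]
45 1
None
None
None
None
[0.02 0.76 1.29 0.67 1.54 2.46]
[0.02 0.87 1.31 0.67 1.44 2.38]
[-0.05  0.85  1.19  0.64  1.59  2.41]
None
None
45 -1
[ 0.67  0.66  1.53 -0.83  1.24  0.55]
[ 0.58  0.73  1.57 -0.91  1.11  0.59]
[ 0.58  0.61  1.55 -0.86  1.2   0.47]
[ 0.28  0.54  1.46 -0.    1.14 -0.24]
[ 0.02  0.76  1.29  0.67  1.54 -0.68]
[ 0.02  0.87  1.31  0.67  1.44 -0.76]
[-0.05  0.85  1.19  0.64  1.59 -0.73]
[ 0.28  0.53  1.45  0.    1.17 -0.24]
[ 0.28  0.64  1.51  0.    0.99 -0.24]
```

```bash
python3 - <<'E'
from plan import *
c=[.5709,-.0265]; l0=dirv(66.2)
manip.move_pose(*pose((*c,.22),-UP,l0))
manip.move_linear(pose((*c,.030),-UP,l0)[0],rate=.15); st("down")
manip.set_gripper(0.03,force=20); st("grip")
manip.move_linear(pose((*c,.14),-UP,l0)[0],rate=.2); st("lift")
manip.move_pose(*pose((*S,.14),-UP,-L)); st("over")
manip.move_linear(pose((*S,.0315),-UP,-L)[0],rate=.12); st("placed")
manip.set_gripper(0.088); st("open")
manip.move_linear(pose((*S,.16),-UP,-L)[0],rate=.25)
A=np.radians(45);d0=-M*np.cos(A)-UP*np.sin(A)
manip.move_pose(*pose(np.array([*S,.06])-.13*d0,d0,-L)); st("pre")
snap("1")
E
```

```text
down 4.14 [ 0.5719 -0.0266  0.012 ] w 0.0881 F [0.3 0.1 0.1] q [-0.09  0.31  2.01  0.    0.82 -1.25]
grip 4.7 [ 0.5711 -0.0265  0.0113] w 0.058 F [-0.  -0.8  0.9] q [-0.09  0.31  2.01 -0.    0.82 -1.25]
lift 5.4 [ 0.57   -0.0264  0.12  ] w 0.0578 F [ 0.1  0.2 -1.2] q [-0.09  0.17  1.95  0.    1.02 -1.25]
over 6.6 [0.7392 0.2389 0.1195] w 0.0579 F [ 0.8 -0.6 -0.9] q [ 0.28  0.53  1.46 -0.    1.15 -0.24]
placed 7.66 [0.7405 0.2401 0.0128] w 0.0579 F [-0.4  0.6 -0.8] q [ 0.28  0.64  1.51  0.    0.99 -0.24]
open 8.27 [0.74   0.24   0.0125] w 0.0877 F [-0.3 -1.1 -0.4] q [ 0.28  0.64  1.51  0.    0.99 -0.24]
pre 9.72 [0.6998 0.3072 0.136 ] w 0.088 F [ 0.8 -0.3  1. ] q [ 0.69  0.61  1.51 -0.81  1.31  0.5 ]
```

```bash
python3 - <<'E'
import cv2,numpy as np
a=cv2.imread("pics/scene_1.png");b=cv2.imread("pics/top_1.png")
cv2.imwrite("pics/c1.png",np.hstack([cv2.resize(a[90:290,320:520],(400,400)),cv2.resize(b[60:200,190:330],(400,400))]))
E
```

```text
(no output)
```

View pics/c1.png

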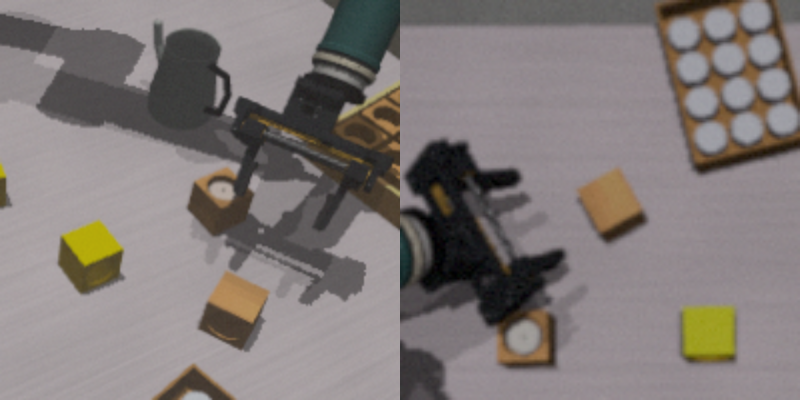

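The holder now lies at top (264,131), recess still facing the scene camera and clear of everything. I'll measure its pose again before the slanted grasp.

```bash
python3 - <<'E'
from plan import *
for n in("top","scene"):
    W=cloud(np.load(f"/tmp/{n}_1.npz")).reshape(-1,3)
    W=W[~np.isnan(W[:,0])];W=W[(np.linalg.norm(W[:,:2]-S,axis=1)<.06)&(W[:,2]>.05)&(W[:,2]<.07)]
    r=cv2.minAreaRect(W[:,:2].astype(np.float32));print(n,len(W),W.mean(0),r,(W[:,:2].mean(0)-S)@M[:2],(W[:,:2].mean(0)-S)@L[:2])
E
```

```text
top 308 [0.73995209 0.24090453 0.05883991] ((0.7409915924072266, 0.24129325151443481), (0.06192648410797119, 0.056020233780145645), 28.95786476135254) 0.0008073041031012152 -0.0004107772875304167
scene 515 [0.74112336 0.23641329 0.05791504] ((0.7395337224006653, 0.23775359988212585), (0.05923401936888695, 0.0590517558157444), 30.019399642944336) -0.003667865099078971 0.0008204972187989754
```

```bash
python3 - <<'E'
from plan import *
A=np.radians(45);d0=-M*np.cos(A)-UP*np.sin(A);d1=-UP*np.cos(A)+M*np.sin(A)
g=np.array([*S,.0295])
manip.move_pose(*pose(g-.09*d0,d0,-L))
manip.move_linear(pose(g,d0,-L)[0],rate=.12); st("at")
manip.set_gripper(0.03,force=20); st("grip")
manip.move_linear(pose(g+[0,0,.1],d0,-L)[0],rate=.2)
manip.move_pose(*pose(g+[0,0,.1],-UP,-L))
manip.move_pose(*pose(g+[0,0,.1],d1,-L)); st("turned")
snap("2")
E
python3 - <<'E'
import cv2,numpy as np
a=cv2.imread("pics/scene_2.png");b=cv2.imread("pics/top_2.png")
cv2.imwrite("pics/c2.png",np.hstack([cv2.resize(a[90:290,320:520],(400,400)),cv2.resize(b[60:200,190:330],(400,400))]))
E
```

```text
at 11.09 [0.747  0.2286 0.0163] w 0.0878 F [ 0.9  0.6 -0.1] q [ 0.58  0.73  1.57 -0.91  1.11  0.59]
grip 11.65 [0.7468 0.2288 0.0165] w 0.0578 F [-0.6  1.1  1.1] q [ 0.58  0.73  1.57 -0.91  1.11  0.59]
turned 13.82 [0.732  0.2524 0.1139] w 0.0581 F [-0.8  0.4 -0.3] q [ 0.02  0.76  1.29  0.67  1.54 -0.68]
```

View pics/c2.png

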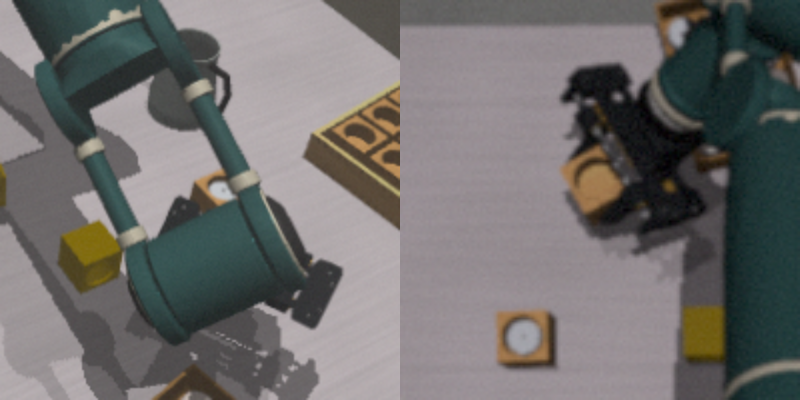

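The top view shows the deep hole facing up, with its shadow crescent at crop (598,185). Before lowering, I'll check the wrist's clearance to the candle tray.

```bash
python3 - <<'E'
from plan import *
W=cloud(np.load("/tmp/top0.npz")).reshape(-1,3);W=W[~np.isnan(W[:,0])]
T=W[(W[:,0]>.74)&(W[:,1]>.03)&(W[:,1]<.25)&(W[:,2]>.012)]
print("tray",T.min(0),T.max(0),np.percentile(T[:,2],[50,95]))
# arm points over tray from scene cam now
W=cloud(np.load("/tmp/scene_2.npz")).reshape(-1,3);W=W[~np.isnan(W[:,0])]
Q=W[(W[:,0]>.70)&(W[:,1]>-.05)&(W[:,1]<.22)&(W[:,2]>.07)]
for lo in np.arange(-.05,.22,.03):
    q=Q[(Q[:,1]>=lo)&(Q[:,1]<lo+.03)]
    if len(q):print(lo.round(2),len(q),q[:,2].min().round(3),q[q[:,2].argmin()].round(3))
for z in(.05,.0): print(ik(*pose(np.array([*S,.0295+z]),-UP*.7071+M*.7071,-L)))
E
```

```text
tray [0.78630854 0.03076366 0.01200279] [1.01513754 0.19177625 0.0527592 ] [0.02338528 0.04626731]
-0.05 336 0.329 [ 0.848 -0.02   0.329]
-0.02 2395 0.31 [ 0.879 -0.001  0.31 ]
0.01 1883 0.312 [0.879 0.012 0.312]
0.04 2160 0.341 [0.89  0.041 0.341]
0.07 1153 0.357 [0.895 0.077 0.357]
0.1 6 0.38 [0.873 0.103 0.38 ]
0.13 10 0.192 [0.701 0.148 0.192]
0.16 27 0.197 [0.702 0.186 0.197]
0.19 285 0.151 [0.805 0.197 0.151]
[ 0.02149993  0.81368088  1.30637229  0.67100042  1.4918186  -0.72276565]
[ 0.02149993  0.86924044  1.31170322  0.67491657  1.44419758 -0.76091663]
```

Clearance is tight at one gripper corner, so I'll set the holder down 40 mm further from the tray.

```bash
python3 - <<'E'
from plan import *
d1=(-UP+M)/np.sqrt(2)
S2=np.array([*S,0])+.04*M
manip.move_linear(pose(S2+[0,0,.1295],d1,-L)[0],rate=.15)
manip.move_linear(pose(S2+[0,0,.05],d1,-L)[0],rate=.15);st("a")
f0=manip.state()["contact_force"][2]
for z in np.arange(.034,.0245,-.001):
    manip.move_linear(pose(S2+[0,0,z],d1,-L)[0],rate=.03)
    s=manip.state()
    if s["contact_force"][2]-f0>3: break
st("touch %.3f"%z)
manip.set_gripper(0.088);manip.dwell(.3);st("open")
manip.move_linear(pose(S2+[0,0,.028]-.1*d1,d1,-L)[0],rate=.12)
manip.move_pose(*pose(S2+[0,0,.2]-.1*M,-UP,-L));st("away")
snap("3")
E
python3 - <<'E'
import cv2,numpy as np
a=cv2.imread("pics/scene_3.png");b=cv2.imread("pics/top_3.png")
cv2.imwrite("pics/c3.png",np.hstack([cv2.resize(a[90:290,320:520],(400,400)),cv2.resize(b[60:200,190:330],(400,400))]))
E
```

```text
a 15.02 [0.7131 0.2863 0.0357] w 0.0581 F [ 1.1 -0.3 -0.3] q [ 0.06  0.82  1.36  0.7   1.42 -0.73]
touch 0.027 17.45 [0.7133 0.2863 0.0151] w 0.0577 F [-2.7 -1.6  5.6] q [ 0.06  0.84  1.36  0.7   1.4  -0.75]
open 18.36 [0.7133 0.2863 0.0136] w 0.0878 F [-0.1  0.6  0. ] q [ 0.06  0.84  1.36  0.7   1.4  -0.75]
away 20.02 [0.7688 0.1895 0.181 ] w 0.0881 F [ 0.1 -0.1 -1.3] q [ 0.21  0.52  1.37  0.    1.26 -0.32]
```

View pics/c3.png

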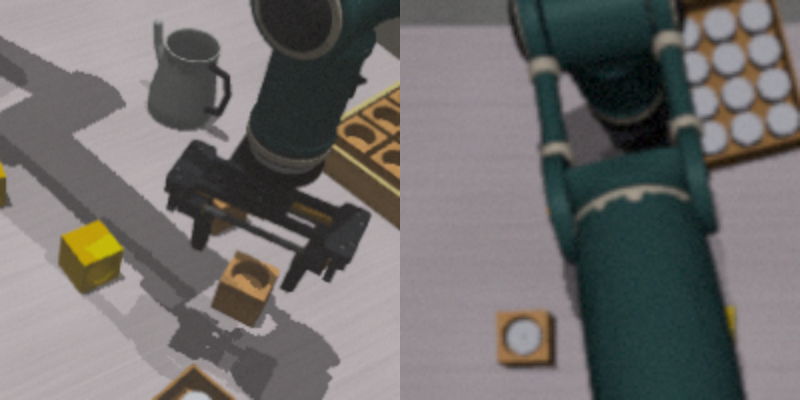

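The holder now stands at scene crop (247,285) with a clearly deep hole up. I'll move the arm aside and measure the hole centre with both cameras, since the shut fingers need good centring.

```bash
python3 - <<'E'
from plan import *
s=manip.state();q=np.array(s["joint_pos"]);q[0]-=.55;q[1]-=.15;manip.set_joints(q)
snap("4")
S2=S+.04*M[:2]; print("S2",S2)
for n in("top","scene"):
    c=np.load(f"/tmp/{n}_4.npz");Wf=cloud(c);W=Wf.reshape(-1,3);W=W[~np.isnan(W[:,0])]
    W=W[np.linalg.norm(W[:,:2]-S2,axis=1)<.06]
    T=W[(W[:,2]>.046)&(W[:,2]<.066)]
    r=cv2.minAreaRect(T[:,:2].astype(np.float32));print(n,len(T),T.mean(0),r, "zmed",np.median(T[:,2]))
    I=W[(W[:,2]>.024)&(W[:,2]<.036)&(np.linalg.norm(W[:,:2]-S2,axis=1)<.018)];print(" bottom",len(I),I.mean(0))
    C=c["image"]
    # project S2 mouth
    p=cv2.projectPoints(np.array([[*S2,.056]]),*(lambda Rm:(cv2.Rodrigues(Rm.T)[0],-Rm.T@c["position"]))(R.from_rotvec(c["orientation"]).as_matrix()),c["intrinsics"],np.array([float(c["k1"]),0,0,0,0]))[0][0,0];print(" px",p)
    u,v=map(int,p.round());k=30
    cv2.imwrite(f"pics/z_{n}_4.png",cv2.resize(C[v-k:v+k,u-k:u+k],(400,400),interpolation=cv2.INTER_CUBIC))
a=cv2.imread("pics/z_scene_4.png");b=cv2.imread("pics/z_top_4.png");cv2.imwrite("pics/c4.png",np.hstack([a,b]))
E
```

```text
S2 [0.72       0.27464102]
top 187 [0.71954208 0.27630117 0.05544755] ((0.7196786999702454, 0.27585557103157043), (0.05979813635349274, 0.057969167828559875), 29.642948150634766) zmed 0.05578851552790298
 bottom 77 [0.72070605 0.27553659 0.03063014]
 px [252.95059391 136.03413531]
scene 344 [0.71986875 0.27127027 0.05410365] ((0.7186256051063538, 0.27284571528434753), (0.05932251736521721, 0.06276527792215347), 29.775733947753906) zmed 0.05494731073654335
 bottom 58 [0.7147816  0.28009414 0.02996104]
 px [445.40927046 227.27020432]
```

View pics/c4.png

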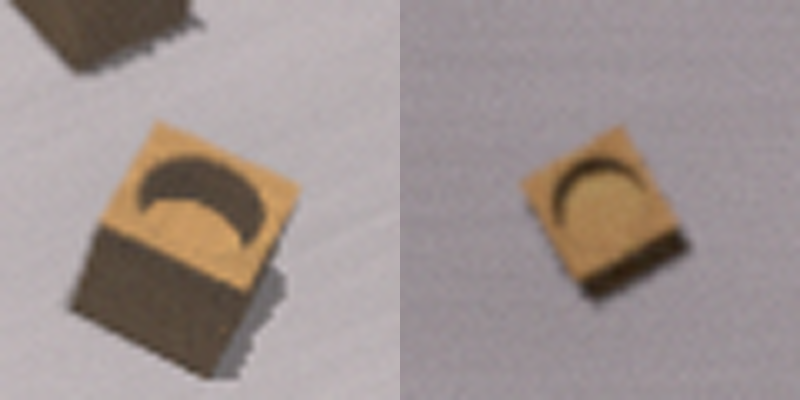

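Both cameras put the hole bottom at about z = 0.030, so it is the 26 mm deep hole. The centre is about (0.7195, 0.2747), agreeing to within 2 mm with where the fingers set it down. Next I'll touch the bottom with shut fingers under force watch.

```bash
python3 - <<'E'
from plan import *
C=np.array([.7195,.2747])
o=pose([0,0,0],-UP,-L)[1]
manip.set_gripper(0.0,force=10);st("shut")
manip.move_pose([*C,.14],o)
manip.move_linear([*C,.068],rate=.12);st("above")
f0=np.array(manip.state()["contact_force"])
ok=False
for z in np.arange(.065,.0245,-.002):
    manip.move_linear([*C,z],rate=.04)
    s=manip.state();f=np.array(s["contact_force"])-f0
    if f[2]>3 or np.hypot(f[0],f[1])>6: break
print("z cmd",z,"f",f.round(1));st("contact")
manip.dwell(.15);st("held")
E
```

```text
shut 23.16 [ 0.755  -0.2427  0.2962] w 0.0005 F [-1.   0.2 -0.3] q [-0.34  0.37  1.37  0.    1.26 -0.32]
above 25.86 [0.7199 0.2748 0.0684] w 0.0007 F [ 0.8 -0.1  1.1] q [ 0.33  0.57  1.51  0.    1.07 -0.19]
z cmd 0.02899999999999997 f [-3.6 -0.7  4.8]
contact 30.61 [0.7197 0.2747 0.0305] w 0.0004 F [-2.8 -0.8  5.9] q [ 0.33  0.6   1.53 -0.    1.01 -0.19]
held 30.76 [0.7197 0.2748 0.0305] w 0.0007 F [-2.6 -1.1  5.8] q [ 0.33  0.6   1.53 -0.    1.01 -0.19]
```

Contact came at TCP z = 0.0305 with about 5 N up, which matches the deep bottom. Now I'll retreat, grasp the outer sides and lift.

```bash
python3 - <<'E'
from plan import *
C=np.array([.7197,.2747])
manip.move_linear([*C,.10],rate=.12)
manip.set_gripper(.088);st("open")
manip.move_linear(pose((*C,.029),-UP,-L)[0],rate=.12);st("down")
manip.set_gripper(.03,force=20);st("grip")
manip.move_linear(pose((*C,.135),-UP,-L)[0],rate=.12)
manip.dwell(.5);st("up")
snap("5")
E
python3 - <<'E'
import cv2,numpy as np
a=cv2.imread("pics/scene_5.png")
cv2.imwrite("pics/c5.png",cv2.resize(a[80:280,320:540],(770,560) if False else (660,600)))
E
```

```text
open 32.83 [0.7197 0.2747 0.1   ] w 0.0884 F [ 0.1 -0.3 -0.2] q [ 0.33  0.54  1.49 -0.    1.11 -0.19]
down 33.73 [0.7205 0.275  0.0109] w 0.0879 F [ 0.7 -0.4  1.2] q [ 0.33  0.63  1.53 -0.    0.98 -0.19]
grip 34.28 [0.72   0.2748 0.0106] w 0.0576 F [-0.6 -0.9  1.9] q [ 0.33  0.63  1.53 -0.    0.98 -0.19]
up 35.82 [0.7197 0.2747 0.1159] w 0.0576 F [0.2 0.1 0.2] q [ 0.33  0.52  1.48 -0.    1.14 -0.19]
```

View pics/c5.png

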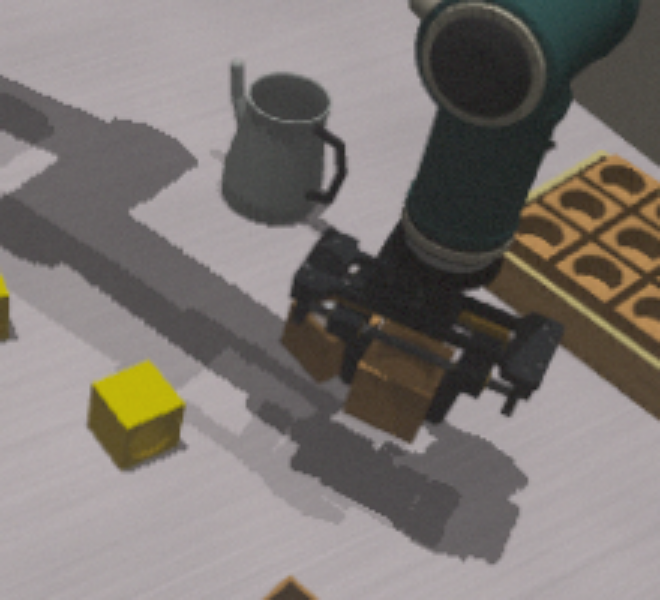

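View pics/scene_5.png

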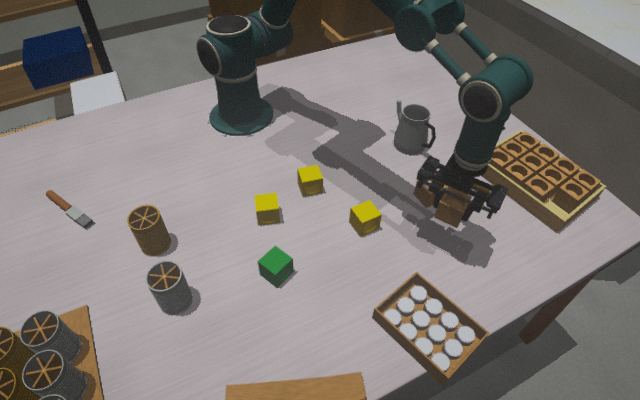

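The holder is held between the fingers at scene (452,205), clear of the table and level, and the bystanders are where they stood. I'll hand in the job.

```bash
python3 - <<'E'
from plan import *
order.close_job();st("end")
E
```

```text
the job is handed in; nothing more can be done
the job is handed in; nothing more can be done
```

The tea-light holder is held by its outer sides with the candle hole up, its centre about 0.134 m above the table, and the job is handed in. No verdict was reported.

**What I did:**
- The face visible at the start was set back only about 4 mm, so it was the felt recess and the candle hole faced away from the scene camera.
- I moved the holder top-down to a clear spot, regrasped it at 45°, turned it 90°, stood it hole up and let go.
- With the fingers shut I touched the bottom of the hole, then gripped two outer sides and lifted.

**Last checks:**
- **Deep hole:** both cameras read the bottom at z ≈ 0.030 m. The fingertips made contact at z = 0.0305 m with about 5 N, which fits the 26 mm hole.
- **Grip:** the fingers stopped 57.6 mm apart on the 58 mm block, with the grip set to 20 N. The last picture shows the holder level and off the table, and the bystanders looked unmoved; I did not re-measure their positions.
- **Time:** the clock stood at about 36 s of the 72 s allowed.

**Disagreements:** the two cameras differed by about 3 mm on the hole centre. The bottom touch also showed about 3 N sideways, so a fingertip may have brushed the hole wall. The final height comes from the arm's position, not from a separate depth measurement.

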